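# Tip a pipe into the V-cradle and flip the hold-down over it

## Robot

A 6-joint arm with a two-finger parallel gripper is mounted at the origin on the work surface. World frame = base frame: x ahead of the robot, y to its left, z up, the work surface at z = 0. Lengths are in m, angles in degrees, forces in N, time in s.
With the tool pointing down it reaches from about 0.25 to 0.725 m from the base axis. Payload 9.7 kg.
Tool frame: the origin (TCP) lies on the centre line of the jaws, within the pads' length; the fingertips stand 19 mm ahead of it and the grasp point (between the pads) is the TCP; z points along the fingers, y is the direction in which the jaws open and shut (so a half turn about z gives the same grasp; the last joint's range is limited). The gripper opens to 85 mm and grips with 20 to 120 N. Pads are 22 mm wide; open, the fingers measure 114 mm over their backs; the gripper's body (76 mm by 85 mm) begins 54 mm behind the grasp point. The pads swing forward as they close: fully open they stand 13 mm farther back than shut.
Start: joints at [64.916, 4.979, 10.078, 95.1, 0, 90], TCP at [0.233, 0.498, 0.25] pointing down, gripper open.
Joint ranges: [-179.16, 179.16], [-48.56, 103.87], [-65.8, 70.77], [-126.05, 130.52], [-82.76, 87.17], [-180, 180]. Speed limits (degrees/s): [127.2, 127.2, 147.25, 180, 180, 180].

## Interface

Orientations are given as [roll, pitch, yaw] about the fixed x, y, z axes, in that order (R = Rz(yaw) Ry(pitch) Rx(roll)).
In Python, from workcell import bot gives the robot as it stands.
- The arm moves only by the tool servo_tool, never from a script. Its argument "motion" is a list that holds one entry, the list of rows, each a list of 6 numbers: the shift along the tool's x, y, z in mm, then the turn, a rotation vector about the tool's x, y, z in rad. A call has 1 to 5 rows; each row shifts and turns the commanded pose from where the row before left it, along the tool's axes as they then stand; what a row does not reach is not made up. A row lasts 1/10 s, in which the tool goes at most 50 mm and 8.59 degrees, less where a joint would pass 70% of its speed; a pose out of reach is approached as far as the arm can. A call is refused whole if a number of a shift passes 50 or a number of a turn 0.15, either way. A call with a gripper value outside its range is refused whole. "gripper" is the finger opening in mm, from 0 to 85.4, set as the call begins (left out, the last holds). The fingers move at their own pace and stop on an object; "newtons" is the grip in N (left out, the last holds). Time passes only in rows, so rows that do not move let the fingers close. It gives the time, the measured TCP pose, the force and the opening at its end, in the units of the state.
- bot.get_obs(): the state, without advancing time (a new reading comes with each control period).
- bot.camera(name): name is "side" or "top" or "wrist"; returns a dict with "color" (384x512x3 uint8, red, green, blue), "fx", "fy", "cx", "cy" (pixels), "k1" (the pictures are not rectified: a ray, as slopes to the right and down, at radius r is drawn at 1 + k1 r^2 times it, then the intrinsics apply), "R" (3x3) and "t" (3): a world point X has camera coordinates R X + t. Camera axes: x right, y down, z forward; pixel columns grow to the right and rows downward; lengths in m; the calibration is good to about 2 mm. A picture is of the moment at which its call begins. There is no depth.
- bot.job_done(): hands the job in, once; it reports no verdict.
Trained networks look in a picture, given as the dict that the camera call returned (one of the last four; its "shot" number tells which), for a name from the list of things; names that differ only in an ending like _2 or _b are one class to them, and where a whole thing is asked for, a point or a joint stands for the part that bears it (a point fixed in the world has none). Each returns a list of dicts, best first, with "confidence" (0 to 1); they miss things now and then, are a little off and sometimes report something else, mostly with a low value. They report only what shows in the picture. A call takes as long as a camera call. They do not tell look-alikes from the thing itself.
- bot.look_for(picture, label): "rect" ([left, top, width, height] in pixels, round what is visible of it).
The state is a dict: "time": time; "q": joint angles; "qd": joint speeds; "joint_efforts": joint torques, N m; "ee_pos": TCP position; "tcp_rot": TCP orientation; "wrist_force": force on the tool from outside, world axes, zero at the start; "torque": the same for the moment, N m; "opening": finger opening in m.
Only numpy, scipy, OpenCV 4.12 (cv2) and the standard library are available. Lean on these libraries where they do the work, as an engineer would, in place of code of your own. Each camera call takes 0.05 s, during which the arm holds its last target.

## Task

Get the steel pipe that stands on end on the wooden cradle ready for marking out: push it over so that it lies down in the V, then push it along the V until its end butts against the stop block. After that, push the hinged hold-down bar over until its pad rests on the pipe. Only push with the fingers: do not lift the pipe, and leave the loose fittings and tools around the cradle where they are.

Things in the scene. Friction and masses are not known exactly. Their poses are not given: they have to be found in the camera images.
- pipe: steel pipe, 48 mm diameter, 130 mm long, 0.3 to 0.57 kg, both ends closed by flat black caps. Origin: centre of the end it first stands on; z axis along the pipe to the other end (up at the start). It stands freely on the foot plate and falls by itself once it leans over 20 degrees (pushed about 36 mm at 100 mm above the foot plate).
- pipe_center (a point): middle of the pipe, on its axis, 65 mm from either end
- pipe_top (a point): centre of the pipe's other end (the upper one at the start), 130 mm from the origin of pipe
- cradle: wooden pipe cradle, 300 mm long, 100 mm wide, fixed to the bench. Origin: on the bench surface under the V; x axis along the V from the foot plate to the stop block, z up. After tipping, the pipe lies 40 to 80 mm short of the stop, its near end at about x = -105 mm; sliding it along takes 3 to 9 N.
- foot (a point): centre of the cradle's flat foot plate, on its top, 16 mm above the bench (cradle x = -133 mm). The plate is 83 mm long and 100 mm wide; the pipe starts standing on it near cradle x = -128 mm
- v_mid (a point): middle of the V trough, where the axis of a pipe lying in it runs: 40 mm above the bench (pipe top at 64 mm, lowest line level with the foot plate). The V runs from cradle x -90 to 85 mm; its 45 degree walls meet 6 mm above the bench, their inner edges are 30 mm above it and 48 mm apart
- stop_face (a point): point on the stop block's face where the centre of the pipe's end must come (cradle x = 85 mm, 40 mm above the bench). The block is 80 mm wide, 32 mm thick, its top 68 mm above the bench; two hinge ears on it reach 92 mm
- hinge (a point): axis of the hold-down bar, 80 mm above the bench on top of the stop block, at cradle x = 100 mm; the axis is parallel to the cradle's y
- bar_tip (a point): free end of the hold-down bar, on its centre line, 98 mm from the hinge. The bar is a steel flat 26 mm wide, 8 mm thick, 0.2 kg, with a rubber pad 20 mm in diameter under it, 70 mm from the hinge
- hold_down (a joint): hold-down bar angle, rad. 0: level over the V, pad on the pipe; pi/2: upright; starts open at 1.72 to 2.05, leaning away from the V (travel -0.25 to 2.15). Slightly stiff hinge: the bar stays where it is left within about 34 degrees of upright and falls by itself beyond that.
- elbow: loose dark pipe elbow standing beside the cradle, about 55 mm tall, leave alone
- tee: loose dark pipe tee beside the cradle, 76 mm long, 62 mm tall, leave alone
- coupling: loose steel coupling (open ring, 42 mm diameter, 45 mm tall) beside the cradle's foot, leave alone
- wrench: loose wrench, 190 mm long, lying on the bench, leave alone
- compound_can: loose can, 70 mm diameter, 90 mm tall, leave alone
- tape_roll: loose white roll of tape, 60 mm diameter, 18 mm tall, leave alone
- level: loose aluminium spirit level, 220 mm long, 50 mm tall, leave alone
Mind the look-alikes: they are no part of the job. There is more than one size of the pipe; the job needs the middle-sized.

How it is judged (in metres and radians):
On the way:
1. the pipe lies in the V with its end against the stop (within 6 mm), while the hold-down is still open (angle between the z axis of pipe and the x axis of cradle, either way round below 0.08 rad and x of pipe_center in the frame of cradle between 0.014 and 0.026 m and y of pipe_center in the frame of cradle between -0.006 and 0.006 m and z of pipe_center in the frame of cradle between 0.034 and 0.047 m and value of joint hold_down above 1 rad), for 0.2 s.
At the end, for the whole second after the job is handed in: the pipe lies in the V along it (within 0.08 rad and 6 mm), its end within 6 mm of the stop, at rest, and the hold-down is down on it (joint between -0.08 and 0.10 rad) (angle between the z axis of pipe and the x axis of cradle, either way round below 0.08 rad and x of pipe_center in the frame of cradle between 0.014 and 0.026 m and y of pipe_center in the frame of cradle between -0.006 and 0.006 m and z of pipe_center in the frame of cradle between 0.034 and 0.047 m and value of joint hold_down between -0.08 and 0.1 rad and linear speed of pipe below 0.02 m/s); the robot touches nothing.
It fails at once if the pipe is lifted: both of its ends are more than 25 mm higher than when it lies in the V (height (world z) of each of pipe, pipe_top above 0.065 m).
It fails at once if the pipe falls off the cradle (height (world z) of pipe_center below 0.03 m).
It fails at once if a loose fitting, tool or other thing around the cradle is moved more than 25 mm (distance of any of elbow, tee, coupling, wrench, compound_can, tape_roll, level from where it was at the start of the episode above 0.025 m).
It also fails if it takes over 56 s, if anything falls off the work surface, if the arm or the gripper's body presses on something with over 40 N, if the wrist force passes 120 N, or if a joint passes its speed limit or range.

## Working session

There is one attempt and no reset: what is moved stays moved. The work goes in short steps, Python scripts to look and compute and a tool call to move; the robot and the scene stay as the last step left them, time stands still between calls to the robot, and variables do not carry over. Pictures are saved under pics/ and viewed, and the job is handed in when it is done.

Besides the shell and the picture viewer there is one more tool, called after "Request:" as name(argument=value, ...), one argument or row to a line, values as JSON. servo_tool: Moves the arm, as the interface text tells. Its arguments: {"type":"object","properties":{"motion":{"type":"array","items":{"type":"array","items":{"type":"array","items":{"type":"number"}}}},"gripper":{"type":"number"},"newtons":{"type":"number"}},"required":["motion"]}

```bash
mkdir -p pics; ls
python3 - <<'E'
from workcell import bot
import cv2,pickle
o=bot.get_obs();print(o)
for n in ["side","top","wrist"]:
    p=bot.camera(n);pickle.dump(p,open(f'{n}0.pkl','wb'))
    cv2.imwrite(f'pics/{n}0.png',cv2.resize(p['color'][:,:,::-1],(768,576)))
    print(n,p['fx'],p['fy'],p['cx'],p['cy'],p['k1'],p['R'],p['t'])
    if n!='wrist':
        for l in ["pipe","cradle","hold_down","coupling","elbow","tee"]:
            print(l,[(d['rect'],round(d['confidence'],2)) for d in bot.look_for(p,l)])
E
```

```text
pics
{'time': 0.0, 'q': array([ 6.49155865e+01,  5.01063737e+00,  1.00322200e+01,  9.50994454e+01,
       -1.92620068e-03,  8.99982570e+01]), 'qd': array([ 0.03484153, -0.0242785 ,  0.0700186 ,  0.10238789, -0.08070385,
        0.01953306]), 'joint_efforts': array([ 1.28662497e-03, -5.20384312e+01,  4.64805722e+01,  1.61336950e-02,
        4.33714786e-05, -1.08987848e-06]), 'ee_pos': array([0.23309033, 0.49792607, 0.24956749]), 'tcp_rot': array([-1.79922137e+02,  1.92383021e-03,  1.54917332e+02]), 'wrist_force': array([ 0.26344258, -0.45177699,  0.70736897]), 'torque': array([-0.00865975,  0.08399779,  0.03904198]), 'opening': 0.08543709643823967}
side 476.5453199533379 476.5453199533379 247.9465311386947 191.81750241534877 -0.10684367742022352 [[ 0.69592623 -0.718112    0.0013566 ]
 [-0.44760015 -0.43524744 -0.78116181]
 [ 0.56155213  0.54302378 -0.62432715]] [-0.40319424  0.32625129  0.97634909]
pipe [([248.1, 204.5, 18.6, 51.0], 0.92), ([256.2, 262.5, 20.0, 43.9], 0.86), ([287.7, 223.0, 33.8, 74.4], 0.58), ([128.8, 153.1, 21.6, 16.8], 0.55)]
cradle [([206.7, 142.7, 76.8, 125.5], 0
[... 474 characters left out ...]
10870763 -0.01612075 -0.99394304]] [-0.0383146   0.53264429  1.23871185]
pipe [([317.8, 188.8, 38.1, 29.5], 0.91), ([269.1, 190.2, 22.9, 18.5], 0.59)]
cradle [([187.4, 157.4, 109.9, 68.6], 0.74), ([242.7, 132.0, 17.0, 26.0], 0.4)]
hold_down [([187.3, 158.8, 17.4, 15.8], 0.67)]
coupling [([264.3, 237.9, 10.3, 13.1], 0.49)]
elbow [([211.9, 218.1, 18.6, 25.0], 0.57)]
tee [([243.9, 131.3, 16.2, 29.6], 0.83)]
wrist 338.7898850494015 338.7898850494015 257.56577798875793 189.9960384792749 -0.055684814444305265 [[ 4.24017848e-01  9.05653729e-01 -4.32932236e-04]
 [ 8.59847875e-01 -4.02421819e-01  3.14194703e-01]
 [ 2.84377383e-01 -1.33596418e-01 -9.49358468e-01]] [-0.55091849 -0.04193274  0.38075067]
```

View pics/side0.png

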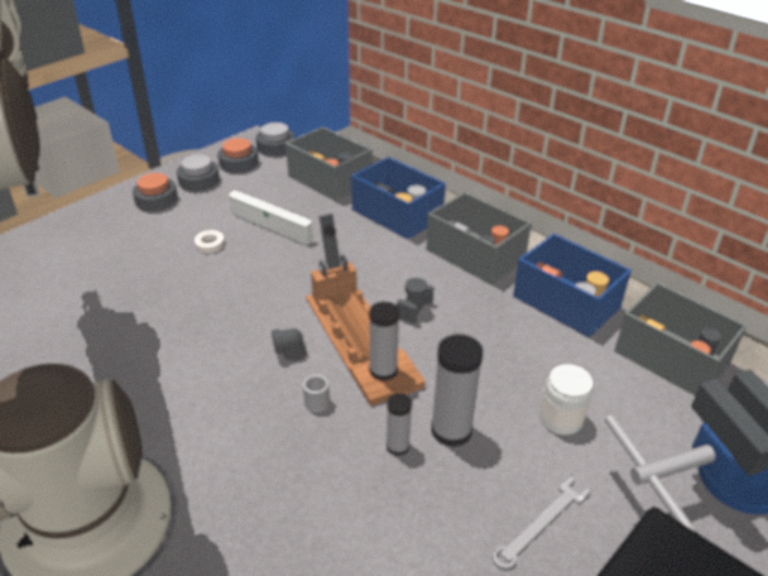

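View pics/top0.png

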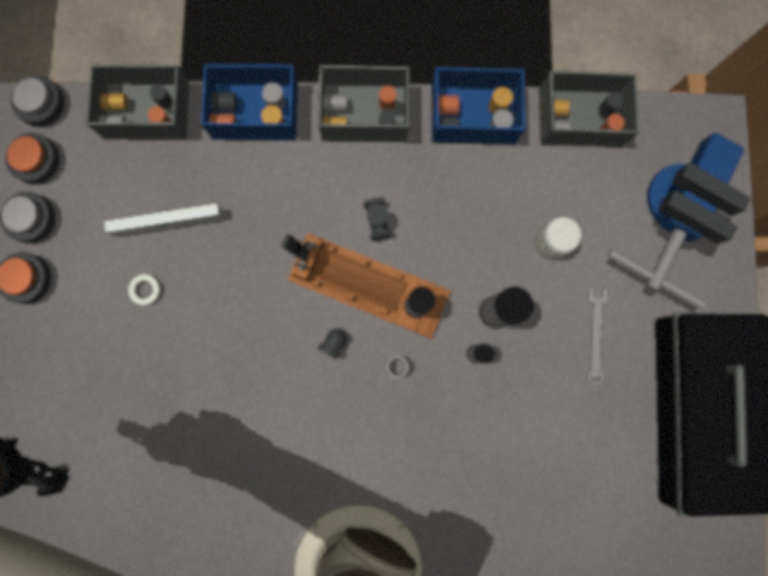

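Run:
```python
import pickle,cv2
p=pickle.load(open('side0.pkl','rb'));cv2.imwrite('pics/sidec.png',cv2.resize(p['color'][120:320,170:350,::-1],None,fx=3,fy=3,interpolation=cv2.INTER_CUBIC)[:600])
p=pickle.load(open('top0.pkl','rb'));cv2.imwrite('pics/topc.png',cv2.resize(p['color'][110:270,170:370,::-1],None,fx=3.7,fy=3.7,interpolation=cv2.INTER_CUBIC)[:600])
```

```text
(no output)
```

View pics/sidec.png

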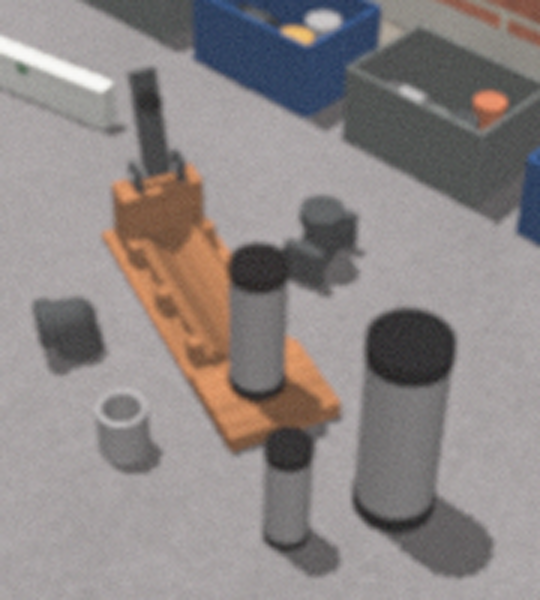

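View pics/topc.png

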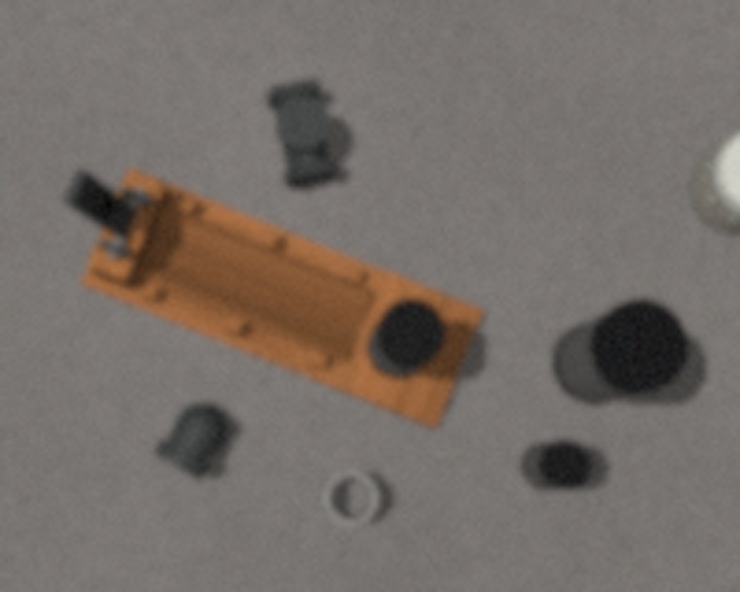

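The job pipe is the one standing on the cradle, side px (257,230). The look-alikes are the big one at (305,260) and the small one at (265,285), both on the bench. Next I'll fit the cradle pose.

```bash
cat > h.py <<'E'
import numpy as np,cv2,pickle
from scipy.optimize import least_squares
def proj(p,X):
    X=np.atleast_2d(X).astype(float)
    # k1 r^2 model = OpenCV
    r,_=cv2.Rodrigues(np.array(p['R']))
    K=np.array([[p['fx'],0,p['cx']],[0,p['fy'],p['cy']],[0,0,1]])
    return cv2.projectPoints(X.reshape(-1,1,3),r,np.array(p['t']),K,np.array([p['k1'],0,0,0.]))[0].reshape(-1,2)
def back(p,uv,z):
    K=np.array([[p['fx'],0,p['cx']],[0,p['fy'],p['cy']],[0,0,1]])
    n=cv2.undistortPointsIter(np.array(uv,float).reshape(-1,1,2),K,np.array([p['k1'],0,0,0.]),None,None,(3,50,1e-10)).reshape(-1,2)
    R=np.array(p['R']);t=np.array(p['t']);c=-R.T@t
    d=np.c_[n,np.ones(len(n))]@R
    return c+d*((z-c[2])/d[:,2])[:,None]
def cr2w(c,P):
    P=np.atleast_2d(P).astype(float);x,y,a=c
    return np.c_[x+P[:,0]*np.cos(a)-P[:,1]*np.sin(a),y+P[:,0]*np.sin(a)+P[:,1]*np.cos(a),P[:,2]]
E
python3 - <<'E'
from h import *
T=pickle.load(open('top0.pkl','rb'));S=pickle.load(open('side0.pkl','rb'))
tc=lambda u,v:(u/3.7+170-.0,v/3.7+110)
sc=lambda u,v:(u/3+170,v/3+120)
obsT=[((-174.5,50,16),tc(437,428)),((-174.5,-50,16),tc(484,315))]
obsS=[((-174.5,50,16),sc(236,440)),((-174.5,-50,16),sc(338,403)),((85,40,68),sc(118,186)),((85,-40,68),sc(203,172))]
# is y left when looking along +x?  try both
for s in (1,-1):
    def f(c):
        r=[]
        for p,o in((T,obsT),(S,obsS)):
            P=np.array([a for a,_ in o])/1000.*[1,s,1]
            r+=list((proj(p,cr2w(c,P))-[b for _,b in o]).ravel())
        return r
    for a0 in np.arange(0,6.28,.8):
        R=least_squares(f,[.4,0,a0])
        if R.cost<100: print(s,R.x,np.degrees(R.x[2]),R.cost,np.round(R.fun,1)); best=R.x
np.save('cr.npy',best)
E
```

```text
1 [0.54641119 0.00945507 1.1880548 ] 68.07052604105093 21.484313594346002 [-1.  -0.5 -0.7 -2.  -2.6 -0.8  0.6 -0.7  1.5  4.7  0.3  2.1]
1 [0.54641118 0.00945507 1.18805485] 68.07052879482828 21.48431359432536 [-1.  -0.5 -0.7 -2.  -2.6 -0.8  0.6 -0.7  1.5  4.7  0.3  2.1]
1 [0.54641118 0.00945507 1.18805487] 68.07052999223342 21.484313594325606 [-1.  -0.5 -0.7 -2.  -2.6 -0.8  0.6 -0.7  1.5  4.7  0.3  2.1]
1 [0.54641118 0.00945507 1.18805485] 68.07052894553465 21.484313594324917 [-1.  -0.5 -0.7 -2.  -2.6 -0.8  0.6 -0.7  1.5  4.7  0.3  2.1]
1 [0.54641118 0.00945507 1.18805485] 68.07052856338692 21.48431359432597 [-1.  -0.5 -0.7 -2.  -2.6 -0.8  0.6 -0.7  1.5  4.7  0.3  2.1]
1 [0.54641118 0.00945507 1.18805485] 68.07052859089953 21.48431359432594 [-1.  -0.5 -0.7 -2.  -2.6 -0.8  0.6 -0.7  1.5  4.7  0.3  2.1]
1 [0.54641119 0.00945506 7.47124005] 428.0705223644913 21.48431359442118 [-1.  -0.5 -0.7 -2.  -2.6 -0.8  0.6 -0.7  1.5  4.7  0.3  2.1]
1 [0.54641119 0.00945507 7.47124011] 428.07052620356166 21.484313594344336 [-1.  -0.5 -0.7 -2.  -2.6 -0.8  0.6 -0.7  1.5  4.7  0.3  2.1]
```

```bash
cat > ov.py <<'E'
from h import *
def wire(c):
    L=[]
    def poly(P): 
        P=np.array(P)/1000.; return P
    L.append((poly([(-174.5,-50,16),(-174.5,50,16),(-91.5,50,16),(-91.5,-50,16),(-174.5,-50,16)]),(255,255,0)))
    L.append((poly([(-174.5,-50,0),(-174.5,50,0),(125.5,50,0),(125.5,-50,0),(-174.5,-50,0)]),(0,255,255)))
    L.append((poly([(85,-40,68),(85,40,68),(117,40,68),(117,-40,68),(85,-40,68)]),(0,255,0)))
    L.append((poly([(85,-24,30),(-90,-24,30),(-90,24,30),(85,24,30)]),(255,0,255)))
    return [(cr2w(c,P),k) for P,k in L]
def draw(p,c,box,s,fn,extra=[]):
    x0,y0,x1,y1=box
    im=cv2.resize(np.ascontiguousarray(p['color'][y0:y1,x0:x1,::-1]),None,fx=s,fy=s,interpolation=cv2.INTER_CUBIC)
    for P,k in wire(c)+extra:
        uv=(proj(p,P)-[x0,y0]+.5)*s
        cv2.polylines(im,[np.round(uv).astype(int)],False,k,1)
    cv2.imwrite(fn,im)
E
python3 - <<'E'
from ov import *
T=pickle.load(open('top0.pkl','rb'));S=pickle.load(open('side0.pkl','rb'));c=np.load('cr.npy')
draw(S,c,(190,130,330,280),4,'pics/so1.png');draw(T,c,(180,150,310,235),6,'pics/to1.png')
E
```

```text
(no output)
```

View pics/so1.png

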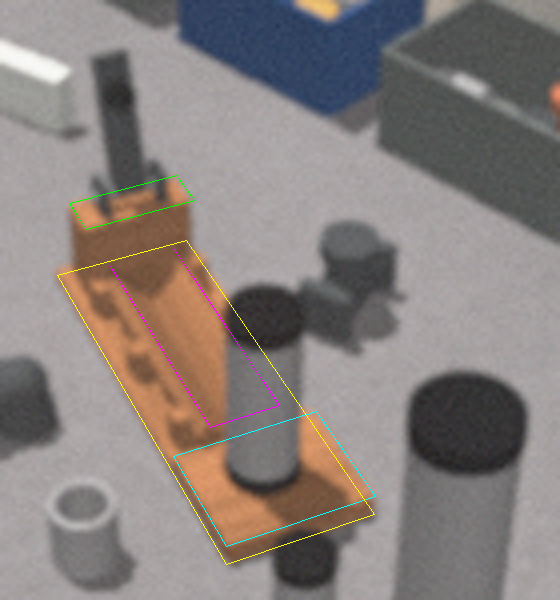

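View pics/to1.png

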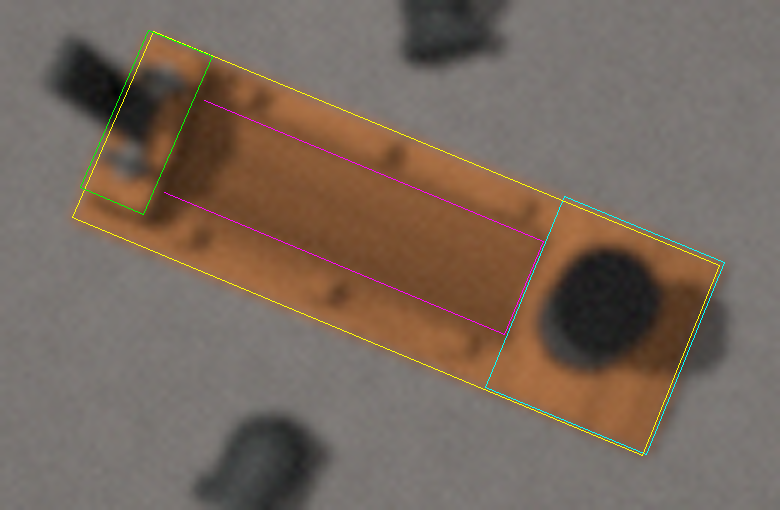

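Run:
```python
from ov import *
T=pickle.load(open('top0.pkl','rb'));S=pickle.load(open('side0.pkl','rb'));c=np.load('cr.npy')
inv=lambda P:np.c_[(P[:,0]-c[0])*np.cos(c[2])+(P[:,1]-c[1])*np.sin(c[2]),-(P[:,0]-c[0])*np.sin(c[2])+(P[:,1]-c[1])*np.cos(c[2]),P[:,2]]*1000
# pipe top cap centre: top (600/6+180,310/6+150)approx ; side cap centre
pt=(608/6+180-.5,300/6+150-.5); ps=(265/4+190-.5,312/4+130-.5)
for z in(.146,):
    print('top',inv(back(T,[pt],z)),'side',inv(back(S,[ps],z)))
# base centre in side
print('base',inv(back(S,[(263/4+190,470/4+130)],.016)))
# big pipe: base bottom centre & top cap
pb=lambda u,v:(u/3+170,v/3+120)
print('big base',inv(back(S,[pb(394,497)],0)), 'small base',inv(back(S,[pb(286,532)],0)))
for z in (.15,.18,.2,.22): print(z,inv(back(S,[pb(411,342)],z)),inv(back(T,[(641/3.7+170,347/3.7+110)],z)))
```

```text
top [[-124.52413507    3.2558396   146.        ]] side [[-125.96358525    3.86730697  146.        ]]
base [[-127.82203678    3.03620331   16.        ]]
big base [[-2.71018885e+02 -4.89480020e+01 -1.11022302e-13]] small base [[-267.69562807   42.98174967    0.        ]]
0.15 [[-255.65580831  -58.8087198   150.        ]] [[-278.08005481  -48.27300164  150.        ]]
0.18 [[-282.14503304  -41.10597395  180.        ]] [[-272.75952253  -43.51687676  180.        ]]
0.2 [[-299.8045162   -29.30414338  200.        ]] [[-269.21250101  -40.34612684  200.        ]]
0.22 [[-317.46399935  -17.50231281  220.        ]] [[-265.66547949  -37.17537691  220.        ]]
```

```bash
cat > plan.py <<'E'
from h import *
from scipy.spatial.transform import Rotation as Ro
from workcell import bot
# target: cradle x,y (mm), z mm, tool x along cradle x ; n rows
def plan(tx,ty,tz,n=None,yaw=None,vmax=45):
    c=np.load('cr.npy');o=bot.get_obs()
    p=np.array(o['ee_pos'])*1000;R=Ro.from_euler('xyz',o['tcp_rot'],degrees=True)
    g=cr2w(c,[[tx/1000,ty/1000,tz/1000]])[0]*1000
    Rg=Ro.from_euler('xyz',[180,0,np.degrees(c[2]) if yaw is None else yaw],degrees=True)
    w=(R.inv()*Rg).as_rotvec()
    k=max(np.linalg.norm(g-p)/vmax,np.abs(w).max()/.145)
    n=n or int(np.ceil(k))
    print('t',round(o['time'],2),'pos',p.round(1),'goal',g.round(1),'rotvec',w.round(3),'n',n)
    d=(g-p)/n
    for i in range(n):
        print(list((R.inv().apply(d)).round(0 if n>3 else 1))+list((w/n).round(3)))
        R=R*Ro.from_rotvec((w/n).round(3))
def cpos():
    c=np.load('cr.npy');o=bot.get_obs();P=np.array(o['ee_pos'])
    d=P[:2]-c[:2];a=c[2];return np.array([d[0]*np.cos(a)+d[1]*np.sin(a),-d[0]*np.sin(a)+d[1]*np.cos(a),P[2]])*1000
E
python3 -c "
from plan import *
plan(-185,2,250)"
```

```text
t 0.75 pos [233.2 498.1 250.3] goal [ 475.5 -161.4  250. ] rotvec [ 0.    -0.     1.516] n 16
[np.float64(-31.0), np.float64(-31.0), np.float64(0.0), np.float64(0.0), np.float64(-0.0), np.float64(0.095)]
[np.float64(-34.0), np.float64(-28.0), np.float64(0.0), np.float64(0.0), np.float64(-0.0), np.float64(0.095)]
[np.float64(-36.0), np.float64(-24.0), np.float64(0.0), np.float64(0.0), np.float64(-0.0), np.float64(0.095)]
[np.float64(-39.0), np.float64(-21.0), np.float64(0.0), np.float64(0.0), np.float64(-0.0), np.float64(0.095)]
[np.float64(-40.0), np.float64(-17.0), np.float64(0.0), np.float64(0.0), np.float64(-0.0), np.float64(0.095)]
[np.float64(-42.0), np.float64(-13.0), np.float64(0.0), np.float64(0.0), np.float64(-0.0), np.float64(0.095)]
[np.float64(-43.0), np.float64(-9.0), np.float64(0.0), np.float64(0.0), np.float64(-0.0), np.float64(0.095)]
[np.float64(-44.0), np.float64(-5.0), np.float64(0.0), np.float64(0.0), np.float64(-0.0), np.float64(0.095)]
[np.float64(-44.0), np.float64(-1.0), np.float64(0.0), np.float64(0.0), np.float64(-0.0), np.float64(0.095)]
[np.float64(-44.0), np.float64(3.0), np.float64(0.0), np.float64(0.0), np.float64(-0.0), np.float64(0.095)]
[np.float64(-43.0), np.float64(7.0), np.float64(0.0), np.float64(0.0), np.float64(-0.0), np.float64(0.095)]
[np.float64(-42.0), np.float64(11.0), np.float64(0.0), np.float64(0.0), np.float64(-0.0), np.float64(0.095)]
[np.float64(-41.0), np.float64(15.0), np.float64(0.0), np.float64(0.0), np.float64(-0.0), np.float64(0.095)]
[np.float64(-39.0), np.float64(19.0), np.float64(0.0), np.float64(0.0), np.float64(-0.0), np.float64(0.095)]
[np.float64(-37.0), np.float64(23.0), np.float64(0.0), np.float64(0.0), np.float64(-0.0), np.float64(0.095)]
[np.float64(-35.0), np.float64(26.0), np.float64(0.0), np.float64(0.0), np.float64(-0.0), np.float64(0.095)]
```

Request:
servo_tool(
  motion=[
    [[-31,-31,0,0,0,0.095],[-34,-28,0,0,0,0.095],[-36,-24,0,0,0,0.095],[-39,-21,0,0,0,0.095],[-40,-17,0,0,0,0.095]],
  ],
  gripper=0,
  newtons=40,
)

```text
time: 1.25
ee_pos: [0.3087, 0.291, 0.2504]
tcp_rot: [180.0, 0.0, 127.5]
wrist_force: [0.6, 0.2, -0.8]
opening: 0.0121
```

Request:
servo_tool(
  motion=[
    [[-42,-13,0,0,0,0.095],[-43,-9,0,0,0,0.095],[-44,-5,0,0,0,0.095],[-44,-1,0,0,0,0.095],[-44,3,0,0,0,0.095]],
  ],
)

```text
time: 1.75
ee_pos: [0.3849, 0.0842, 0.2506]
tcp_rot: [179.9, -0.0, 100.3]
wrist_force: [0.4, 0.3, -0.5]
opening: 0.0004
```

Request:
servo_tool(
  motion=[
    [[-43,7,0,0,0,0.095],[-42,11,0,0,0,0.095],[-41,15,0,0,0,0.095],[-39,19,0,0,0,0.095],[-37,23,0,0,0,0.095]],
  ],
)

```text
time: 2.25
ee_pos: [0.4592, -0.1206, 0.2505]
tcp_rot: [180.0, -0.0, 73.0]
wrist_force: [0.9, 0.5, -0.6]
opening: 0.0003
```

Request:
servo_tool(
  motion=[
    [[-35,26,0,0,0,0.095],[0,0,0,0,0,0],[0,0,0,0,0,0]],
  ],
)

```text
time: 2.55
ee_pos: [0.4737, -0.1603, 0.2498]
tcp_rot: [-179.9, -0.0, 67.7]
wrist_force: [0.2, 0.7, 0.7]
opening: 0.0002
```

Run:
```python
from plan import *
from ov import draw
o=bot.get_obs();print(cpos(),o['opening'],o['tcp_rot'],o['q'])
c=np.load('cr.npy')
p=bot.camera('wrist');pickle.dump(p,open('w1.pkl','wb'))
draw(p,c,(0,0,512,384),1.5,'pics/w1.png')
plan(-185,2,139)
```

```text
[-184.62758562    4.03672446  249.84052335] 0.0002173280003538763 [-1.79933562e+02 -5.79173472e-03  6.77495746e+01] [-1.87011966e+01 -1.80737807e+00  3.08892869e+00  9.49622587e+01
  9.89353336e-03  9.35492198e+01]
t 2.6 pos [ 473.6 -159.5  250.2] goal [ 475.5 -161.4  139. ] rotvec [-0.001 -0.    -0.004] n 3
[np.float64(-0.4), np.float64(0.8), np.float64(37.1), np.float64(-0.0), np.float64(-0.0), np.float64(-0.001)]
[np.float64(-0.4), np.float64(0.8), np.float64(37.1), np.float64(-0.0), np.float64(-0.0), np.float64(-0.001)]
[np.float64(-0.4), np.float64(0.8), np.float64(37.1), np.float64(-0.0), np.float64(-0.0), np.float64(-0.001)]
```

View pics/w1.png

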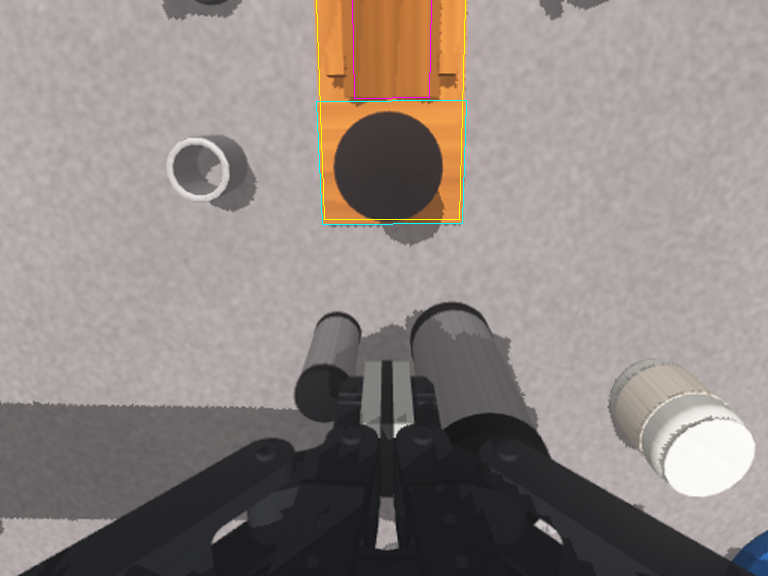

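Run:
```python
from h import *
p=pickle.load(open('w1.pkl','rb'));c=np.load('cr.npy')
inv=lambda P:np.c_[(P[:,0]-c[0])*np.cos(c[2])+(P[:,1]-c[1])*np.sin(c[2]),-(P[:,0]-c[0])*np.sin(c[2])+(P[:,1]-c[1])*np.cos(c[2]),P[:,2]]*1000
print(inv(back(p,[(388/1.5,166/1.5)],.146)))
e=[(316,0),(325,221),(463,221),(466,0)]
```

```text
[[-123.27585478    2.08088157  146.        ]]
```

Request:
servo_tool(
  motion=[
    [[0,0.5,37,0,0,0],[0,0,37,0,0,0],[0,0,37,0,0,0],[0,0,0,0,0,0]],
  ],
)

```text
time: 3.0
ee_pos: [0.4719, -0.1578, 0.1351]
tcp_rot: [-179.6, 0.0, 68.0]
wrist_force: [-0.1, 0.4, 0.7]
opening: -0.0001
```

Request:
servo_tool(
  motion=[
    [[5,4,0,0,0,0],[5,0,0,0,0,0],[5,0,0,0,0,0],[0,0,0,0,0,0]],
  ],
)

```text
time: 3.4
ee_pos: [0.4846, -0.1468, 0.1407]
tcp_rot: [179.9, -0.0, 67.9]
wrist_force: [0.1, -0.8, 0.8]
opening: 0.0002
```

```bash
python3 -c "
from plan import *
print(cpos(),bot.get_obs()['wrist_force'])"
```

```text
[-168.05616105   -1.01597545  140.73363902] [ 0.10339607 -0.7602514   0.81374589]
```

Request:
servo_tool(
  motion=[
    [[0,0,0,0,0,0],[0,0,0,0,0,0]],
  ],
)

```text
time: 3.6
ee_pos: [0.4837, -0.1475, 0.1396]
tcp_rot: [180.0, 0.0, 67.8]
wrist_force: [1.1, 0.6, -1.1]
opening: -0.0003
```

```bash
python3 -c "
from plan import *
print(cpos(),bot.get_obs()['wrist_force'])"
```

```text
[-168.98756237   -0.47494226  139.59018298] [ 1.07707904  0.58232056 -1.10728527]
```

Request:
servo_tool(
  motion=[
    [[4,-2.5,0,0,0,0],[6,0,0,0,0,0],[6,0,0,0,0,0],[6,0,0,0,0,0],[6,0,0,0,0,0]],
  ],
)

```text
time: 4.1
ee_pos: [0.4922, -0.12, 0.1393]
tcp_rot: [180.0, 0.0, 67.8]
wrist_force: [-0.5, -0.9, 0.8]
opening: 0.0002
```

```bash
python3 -c "
from plan import *
print(cpos(),bot.get_obs()['wrist_force'])
p=bot.camera('side');cv2.imwrite('pics/s2.png',cv2.resize(p['color'][120:320,150:350,::-1],None,fx=3,fy=3))"
```

```text
[-140.34091358    1.97940632  139.32261424] [-0.52485393 -0.88568748  0.78528052]
```

View pics/s2.png

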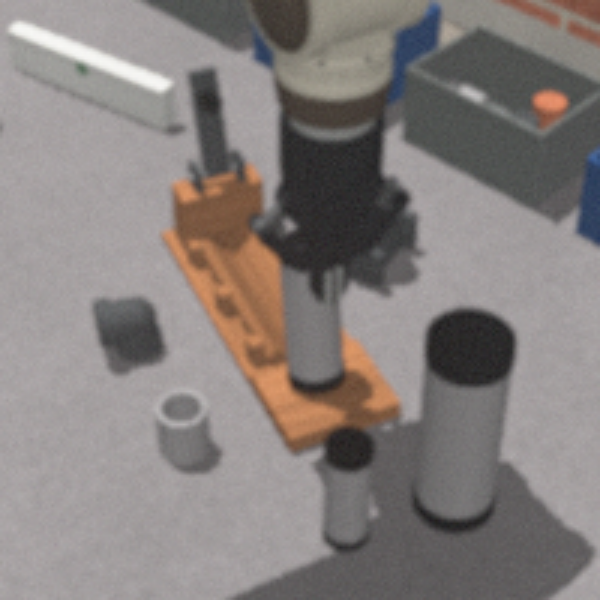

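The gripper is up against the upper pipe at about (315,290), and the pipe is starting to lean towards the V. I'll keep pushing.

Request:
servo_tool(
  motion=[
    [[5,0,0,0,0,0],[5,0,0,0,0,0],[5,0,0,0,0,0],[5,0,0,0,0,0]],
  ],
)

```text
time: 4.55
ee_pos: [0.4996, -0.1016, 0.1392]
tcp_rot: [-180.0, -0.0, 67.8]
wrist_force: [-0.6, -0.1, -0.3]
opening: 0.0003
```

```bash
python3 -c "
from plan import *
print(cpos(),bot.get_obs()['wrist_force'])
p=bot.camera('side');cv2.imwrite('pics/s3.png',cv2.resize(p['color'][120:320,150:350,::-1],None,fx=3,fy=3))"
```

```text
[-120.48093011    1.94118207  139.24534344] [-0.63864156 -0.10344477 -0.3384066 ]
```

View pics/s3.png

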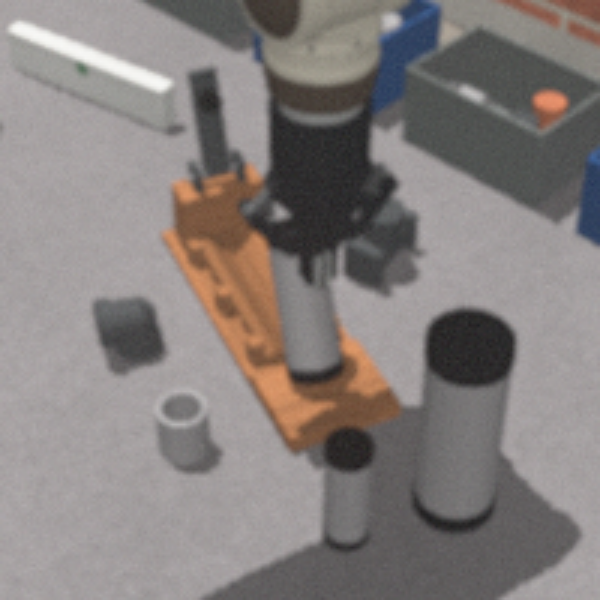

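The pipe is leaning along the V, with its top under the gripper at about (290,245). It is still short of tipping.

Request:
servo_tool(
  motion=[
    [[5,0,0,0,0,0],[5,0,0,0,0,0],[5,0,0,0,0,0],[5,0,0,0,0,0]],
  ],
)

```text
time: 5.0
ee_pos: [0.5072, -0.0831, 0.1393]
tcp_rot: [180.0, 0.0, 67.8]
wrist_force: [0.4, -0.7, 0.4]
opening: 0.0001
```

```bash
python3 -c "
from plan import *
print(cpos(),bot.get_obs()['wrist_force'])
p=bot.camera('side');cv2.imwrite('pics/s4.png',cv2.resize(p['color'][120:320,150:350,::-1],None,fx=3,fy=3))"
```

```text
[-100.52433366    1.81731386  139.29210306] [ 0.36427274 -0.68539377  0.43149736]
```

View pics/s4.png

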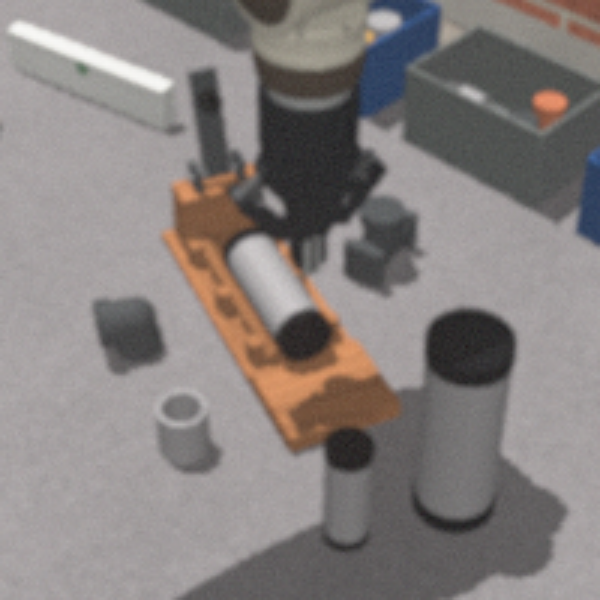

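The pipe now lies in the V, with its near cap at (302,335) and its far end at about (245,240). Now I'll go back behind it, descend and slide it along.

Request:
servo_tool(
  motion=[
    [[-15,0,0,0,0,0],[-20,0,0,0,0,0],[-15,0,0,0,0,0],[0,0,0,0,0,0]],
  ],
)

```text
time: 5.45
ee_pos: [0.4874, -0.1316, 0.1394]
tcp_rot: [180.0, 0.0, 67.7]
wrist_force: [-0.1, 0.4, 0.4]
opening: -0.0001
```

```bash
python3 -c "
from plan import *
print(cpos(),bot.get_obs()['wrist_force'])
from ov import draw
p=bot.camera('wrist');draw(p,np.load('cr.npy'),(0,0,512,384),1.5,'pics/w5.png')"
```

```text
[-152.91763559    2.10087483  139.37628379] [-0.10212454  0.42938511  0.35757204]
```

View pics/w5.png

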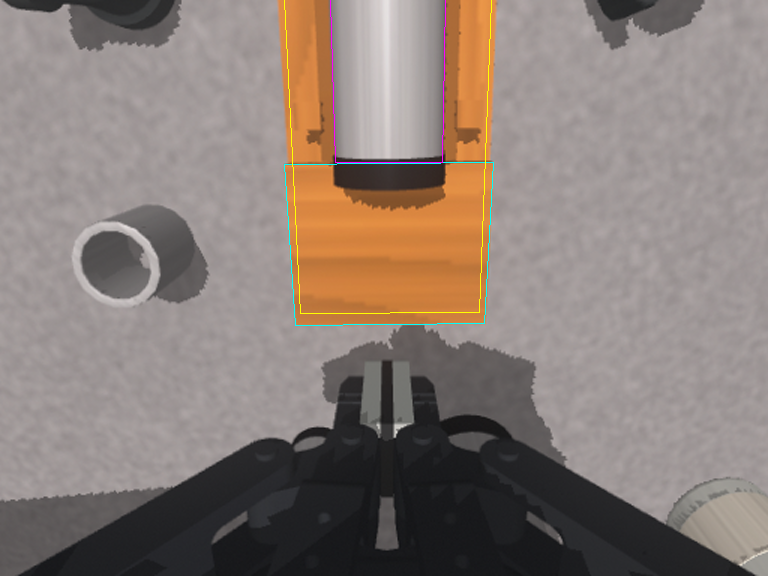

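Pipe's near cap is at about (388,190), roughly x = -105 mm and centred in the V. The cradle overlay matches.

Request:
servo_tool(
  motion=[
    [[0,1.5,25,0,0,0],[0,0,30,0,0,0],[0,0,22,0,0,0],[0,0,8,0,0,0],[0,0,0,0,0,0]],
  ],
)

```text
time: 6.0
ee_pos: [0.489, -0.1301, 0.0535]
tcp_rot: [-179.9, 0.0, 67.8]
wrist_force: [0.6, -1.0, 0.6]
opening: -0.0003
```

Request:
servo_tool(
  motion=[
    [[8,0,0,0,0,0],[8,0,0,0,0,0],[8,0,0,0,0,0],[6,0,0,0,0,0],[6,0,0,0,0,0]],
  ],
)

```text
time: 6.5
ee_pos: [0.5035, -0.0963, 0.0546]
tcp_rot: [180.0, -0.0, 67.9]
wrist_force: [0.1, -0.5, -0.2]
opening: 0.0001
```

```bash
python3 -c "
from plan import *
print(cpos(),bot.get_obs()['wrist_force'])"
```

```text
[-114.13333978    0.28069292   54.60894283] [ 0.0618135  -0.48349803 -0.17242107]
```

Request:
servo_tool(
  motion=[
    [[6,0,0,0,0,0],[6,0,0,0,0,0],[6,0,0,0,0,0],[6,0,0,0,0,0],[6,0,0,0,0,0]],
  ],
)

```text
time: 7.0
ee_pos: [0.514, -0.0698, 0.0544]
tcp_rot: [-180.0, 0.1, 67.8]
wrist_force: [-4.7, -5.9, 3.6]
opening: 0.0
```

```bash
python3 -c "
from plan import *
print(cpos(),bot.get_obs()['wrist_force'])
p=bot.camera('side');cv2.imwrite('pics/s6.png',cv2.resize(p['color'][120:320,150:350,::-1],None,fx=3,fy=3))"
```

```text
[-85.56954148   0.4393898   54.42559475] [-4.69862359 -5.8939383   3.59588539]
```

View pics/s6.png

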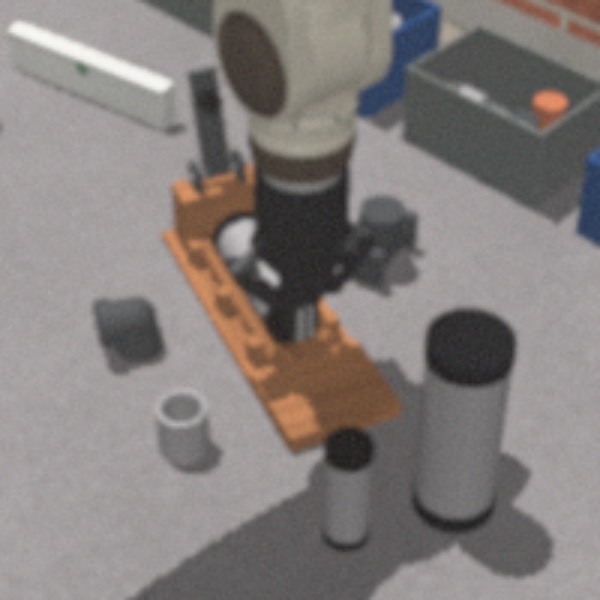

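The pipe is sliding at about 7 N, and its far end (235,235) is nearing the stop block. I'll continue more slowly towards finger x of about -56.

Request:
servo_tool(
  motion=[
    [[5,0,0,0,0,0],[5,0,0,0,0,0],[5,0,0,0,0,0],[4,0,0,0,0,0],[3,0,0,0,0,0]],
  ],
)

```text
time: 7.55
ee_pos: [0.5222, -0.0495, 0.0544]
tcp_rot: [-180.0, 0.1, 67.8]
wrist_force: [-4.8, -6.6, 3.9]
opening: 0.0
```

Request:
servo_tool(
  motion=[
    [[2,0,0,0,0,0],[2,0,0,0,0,0]],
  ],
)

```text
time: 7.75
ee_pos: [0.5236, -0.0459, 0.0545]
tcp_rot: [-180.0, 0.1, 67.8]
wrist_force: [-5.9, -6.8, 5.8]
opening: -0.0
```

Request:
servo_tool(
  motion=[
    [[1.5,0,0,0,0,0]],
  ],
)

```text
time: 7.85
ee_pos: [0.5241, -0.0445, 0.0544]
tcp_rot: [-180.0, 0.1, 67.8]
wrist_force: [-6.5, -7.1, 4.0]
opening: 0.0
```

```bash
python3 -c "
from plan import *
print(cpos(),bot.get_obs()['wrist_force'])
p=bot.camera('side');cv2.imwrite('pics/s7.png',cv2.resize(p['color'][140:260,190:310,::-1],None,fx=5,fy=5))
p=bot.camera('wrist');cv2.imwrite('pics/w7.png',cv2.resize(p['color'][:,:,::-1],None,fx=1.5,fy=1.5))
"
```

```text
[-58.39735381   0.53568754  54.41293475] [-6.5345578  -7.08460284  4.04429493]
```

View pics/s7.png

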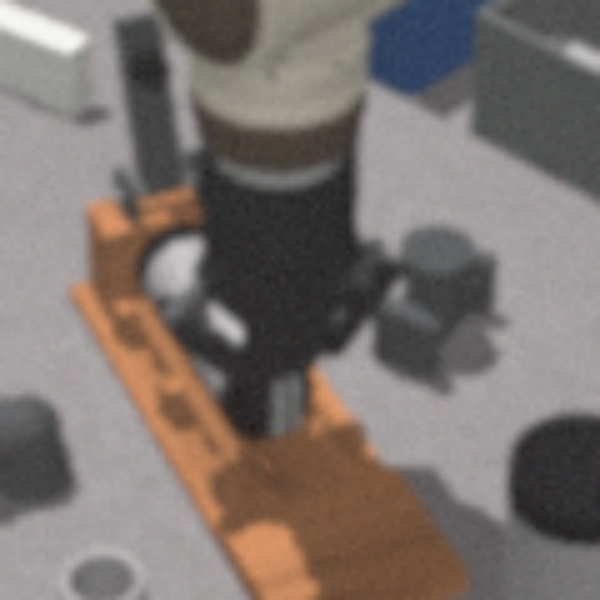

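View pics/w7.png

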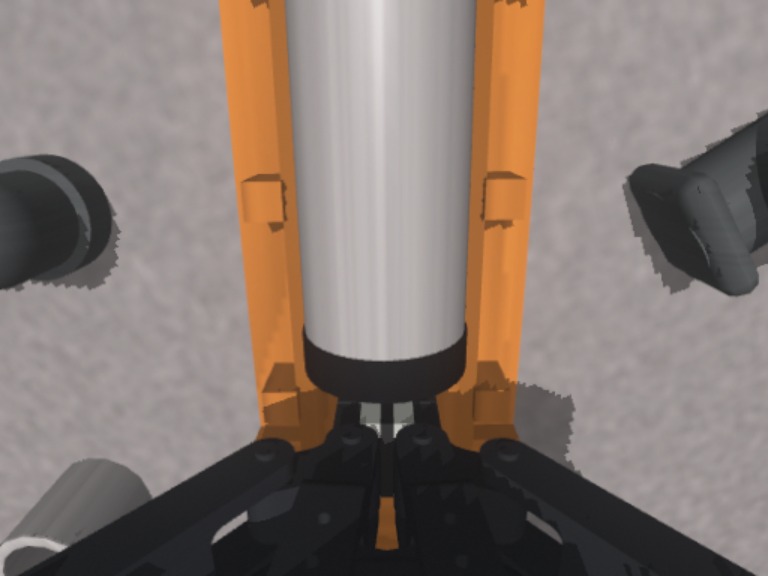

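The pipe is straight in the V and close to the stop (side crop, (160,265)). It's still sliding at about 10 N, so I'll press on until the force jumps.

Request:
servo_tool(
  motion=[
    [[1.5,0,0,0,0,0]],
  ],
)

```text
time: 8.05
ee_pos: [0.5246, -0.0432, 0.0544]
tcp_rot: [-180.0, 0.1, 67.8]
wrist_force: [-5.3, -7.2, 4.5]
opening: -0.0001
```

Request:
servo_tool(
  motion=[
    [[1.5,0,0,0,0,0]],
  ],
)

```text
time: 8.15
ee_pos: [0.5248, -0.0428, 0.0544]
tcp_rot: [-180.0, 0.3, 67.7]
wrist_force: [-10.1, -18.5, 7.1]
opening: -0.0003
```

Request:
servo_tool(
  motion=[
    [[1.5,0,0,0,0,0]],
  ],
)

```text
time: 8.25
ee_pos: [0.5248, -0.0427, 0.0544]
tcp_rot: [-180.0, 0.5, 67.7]
wrist_force: [-14.0, -27.5, 10.1]
opening: -0.0002
```

Force jumped to about 30 N with finger x near -57 mm, which is where contact with the stop was expected. I'll back off and check.

Request:
servo_tool(
  motion=[
    [[-3,0,0,0,0,0],[-10,0,0,0,0,0],[-20,0,0,0,0,0],[-15,0,-30,0,0,0],[0,0,-45,0,0,0]],
  ],
)

```text
time: 8.75
ee_pos: [0.5062, -0.0851, 0.1276]
tcp_rot: [-179.7, 0.1, 67.8]
wrist_force: [1.9, 0.4, 0.4]
opening: 0.0001
```

Request:
servo_tool(
  motion=[
    [[0,0,-45,0,0,0],[0,0,-40,0,0,0],[0,0,-40,0,0,0],[-20,0,0,0,0,0],[0,0,0,0,0,0]],
  ],
)

```text
time: 9.25
ee_pos: [0.5009, -0.1038, 0.2556]
tcp_rot: [179.9, -0.0, 67.8]
wrist_force: [0.1, -0.4, -0.4]
opening: 0.0001
```

Run:
```python
from plan import *
from ov import draw
c=np.load('cr.npy')
print(cpos(),bot.get_obs()['wrist_force'])
pp=np.array([(-45,-24,40),(-45,24,40),(85,24,40),(85,-24,40),(-45,-24,40)])/1e3
ex=[(cr2w(c,pp),(0,0,255))]
hold=[]
for th,k in((1.72,(255,255,255)),(1.9,(0,255,0)),(2.05,(0,0,0))):
    r=98.;hold.append((cr2w(c,np.array([(100,0,80),(100-r*np.cos(th),0,80+r*np.sin(th))])/1e3),k))
p=bot.camera('wrist');pickle.dump(p,open('w8.pkl','wb'));draw(p,c,(0,0,512,384),1.5,'pics/w8.png',ex)
p=bot.camera('side');pickle.dump(p,open('s8.pkl','wb'));draw(p,c,(190,130,310,230),6,'pics/s8.png',ex+hold)
```

```text
[-1.22066621e+02 -6.35652255e-02  2.55599135e+02] [ 0.06657031 -0.42706741 -0.44878863]
```

View pics/w8.png

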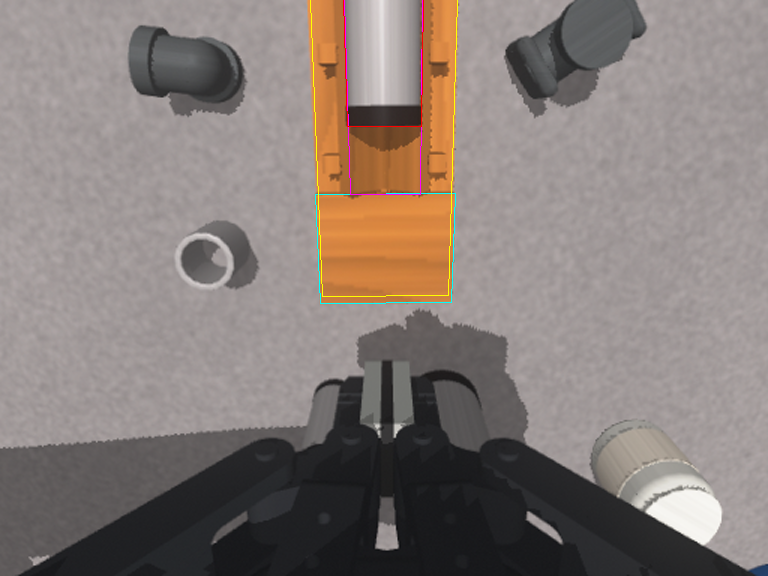

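View pics/s8.png

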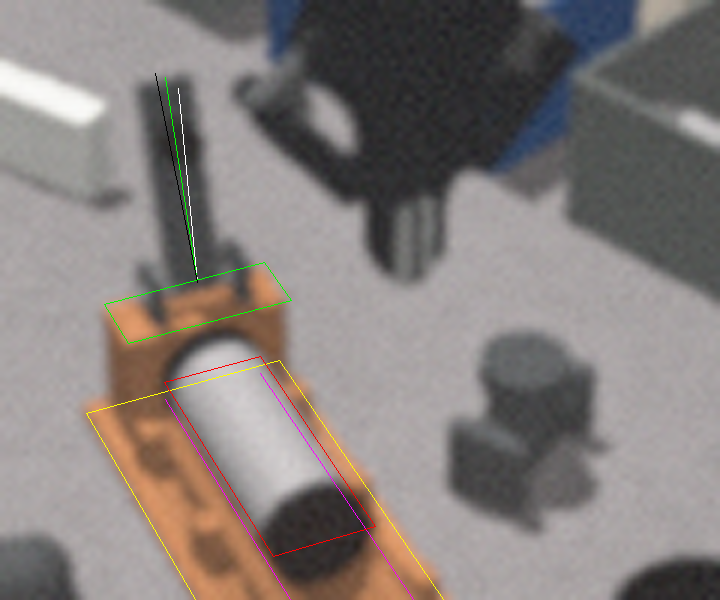

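Wrist view: the near cap sits on the predicted x = -45 line (388,126) and the pipe is on the V centreline. Side view: the far end meets the stop and the bar is open at about 1.9 rad, tip (160,85). Next I go over and behind the bar.

Request:
servo_tool(
  motion=[
    [[30,0,-5,0,0,0],[45,0,0,0,0,0],[45,0,0,0,0,0],[45,0,0,0,0,0],[45,0,0,0,0,0]],
  ],
)

```text
time: 9.85
ee_pos: [0.5802, 0.0942, 0.2582]
tcp_rot: [-179.9, 0.0, 67.8]
wrist_force: [0.8, -1.6, 0.8]
opening: 0.0002
```

Request:
servo_tool(
  motion=[
    [[45,0,0,0,0,0],[35,0,0,0,0,0],[20,0,0,0,0,0],[0,0,0,0,0,0]],
  ],
)

```text
time: 10.25
ee_pos: [0.6179, 0.1875, 0.2569]
tcp_rot: [-179.8, 0.1, 68.0]
wrist_force: [-0.2, 0.3, 0.1]
opening: -0.0002
```

Run:
```python
from plan import *
from ov import draw
c=np.load('cr.npy')
o=bot.get_obs();print(cpos(),o['tcp_rot'],o['q'])
p=bot.camera('side');draw(p,c,(150,90,310,230),4.2,'pics/s9.png')
plan(188,0,156)
```

```text
[1.91821706e+02 1.80285779e-01 2.56863248e+02] [-1.79845100e+02  7.63374260e-02  6.80111415e+01] [1.68621830e+01 1.92859611e+01 2.75885261e+01 9.84710841e+01
 3.77185126e-02 1.28851089e+02]
t 10.3 pos [617.6 185.9 257.5] goal [616.6 183.9 156. ] rotvec [-0.002  0.002 -0.002] n 3
[np.float64(-0.7), np.float64(0.0), np.float64(33.8), np.float64(-0.001), np.float64(0.001), np.float64(-0.001)]
[np.float64(-0.7), np.float64(0.0), np.float64(33.8), np.float64(-0.001), np.float64(0.001), np.float64(-0.001)]
[np.float64(-0.8), np.float64(-0.0), np.float64(33.8), np.float64(-0.001), np.float64(0.001), np.float64(-0.001)]
```

View pics/s9.png

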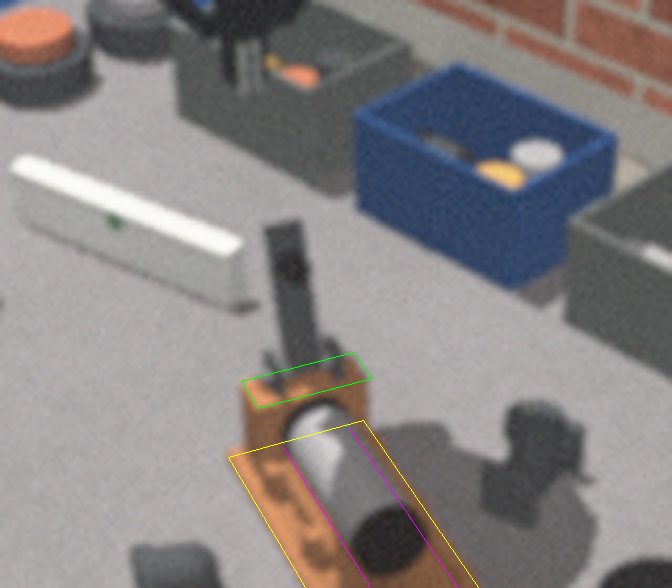

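The fingers (240,80) are behind and above the bar (290,290) and clear of it. Descending.

Request:
servo_tool(
  motion=[
    [[0,0,35,0,0,0],[0,0,40,0,0,0],[0,0,25,0,0,0],[0,0,0,0,0,0]],
  ],
)

```text
time: 10.7
ee_pos: [0.6157, 0.183, 0.155]
tcp_rot: [-179.7, 0.3, 67.8]
wrist_force: [-0.5, -1.3, 0.0]
opening: 0.0002
```

Request:
servo_tool(
  motion=[
    [[-10,0,0,0,0,0],[-12,0,0,0,0,0],[-12,0,0,0,0,0],[-10,0,0,0,0,0],[-8,0,0,0,0,0]],
  ],
)

```text
time: 11.2
ee_pos: [0.5982, 0.1353, 0.1603]
tcp_rot: [179.9, -0.1, 67.8]
wrist_force: [0.3, 1.2, 1.4]
opening: -0.0002
```

Run:
```python
from plan import *
from ov import draw
c=np.load('cr.npy')
o=bot.get_obs();print(cpos(),o['tcp_rot'],o['wrist_force'])
p=bot.camera('side');draw(p,c,(150,90,310,230),4.2,'pics/s10.png')
```

```text
[136.06246119  -1.04381723 160.31104871] [ 1.79929171e+02 -6.27388073e-02  6.77882023e+01] [0.31622194 1.15517996 1.42473562]
```

View pics/s10.png

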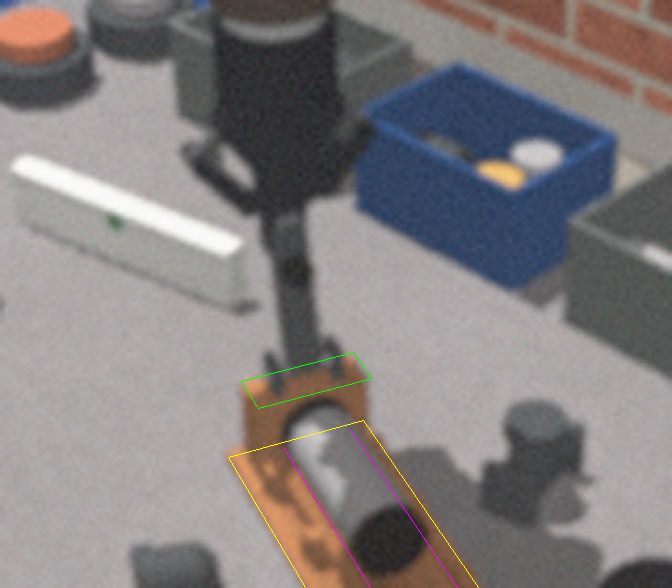

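The fingers are right behind the bar, near (290,215), and touching or about to touch. Now pushing the bar towards the V.

Request:
servo_tool(
  motion=[
    [[-7,0,0,0,0,0],[-7,0,0,0,0,0],[-7,0,0,0,0,0],[-7,0,0,0,0,0],[-7,0,0,0,0,0]],
  ],
)

```text
time: 11.75
ee_pos: [0.5847, 0.1034, 0.1591]
tcp_rot: [-180.0, 0.0, 67.8]
wrist_force: [1.0, 1.1, 0.3]
opening: 0.0002
```

Request:
servo_tool(
  motion=[
    [[-6,0,1,0,0,0],[-6,0,1,0,0,0],[-6,0,1,0,0,0],[-5,0,1,0,0,0]],
  ],
)

```text
time: 12.15
ee_pos: [0.5761, 0.0821, 0.1552]
tcp_rot: [-180.0, 0.0, 67.8]
wrist_force: [-0.4, -0.3, -0.6]
opening: -0.0004
```

Run:
```python
from plan import *
from ov import draw
c=np.load('cr.npy')
o=bot.get_obs();print(cpos(),o['tcp_rot'],o['wrist_force'])
p=bot.camera('side');draw(p,c,(150,90,310,230),4.2,'pics/s11.png')
```

```text
[ 78.45970539  -0.4041574  155.16694774] [-1.79994607e+02  8.86845510e-03  6.78191359e+01] [-0.43964481 -0.26857832 -0.60554125]
```

View pics/s11.png

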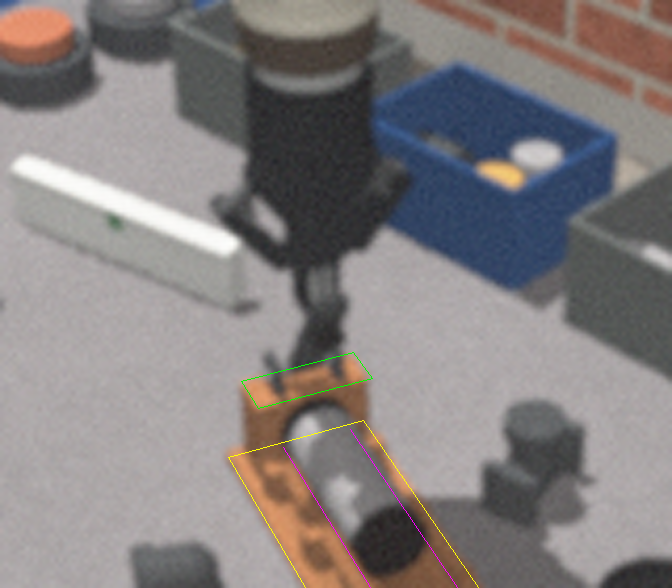

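The bar is now leaning over the V (320,320). I'll push a bit more.

Request:
servo_tool(
  motion=[
    [[-5,0,0,0,0,0],[-5,0,0,0,0,0],[-5,0,0,0,0,0],[-4,0,0,0,0,0],[0,0,0,0,0,0]],
  ],
)

```text
time: 12.7
ee_pos: [0.569, 0.0645, 0.1554]
tcp_rot: [180.0, 0.0, 67.8]
wrist_force: [-1.0, 0.3, -0.5]
opening: 0.0002
```

Run:
```python
from plan import *
from ov import draw
c=np.load('cr.npy')
o=bot.get_obs();print(cpos(),o['tcp_rot'],o['wrist_force'])
p=bot.camera('side');draw(p,c,(150,90,310,230),4.2,'pics/s12.png')
```

```text
[ 59.56189413  -0.42441772 155.40584634] [1.79991425e+02 4.44299838e-04 6.77995685e+01] [-1.04946268  0.28410442 -0.54630388]
```

View pics/s12.png

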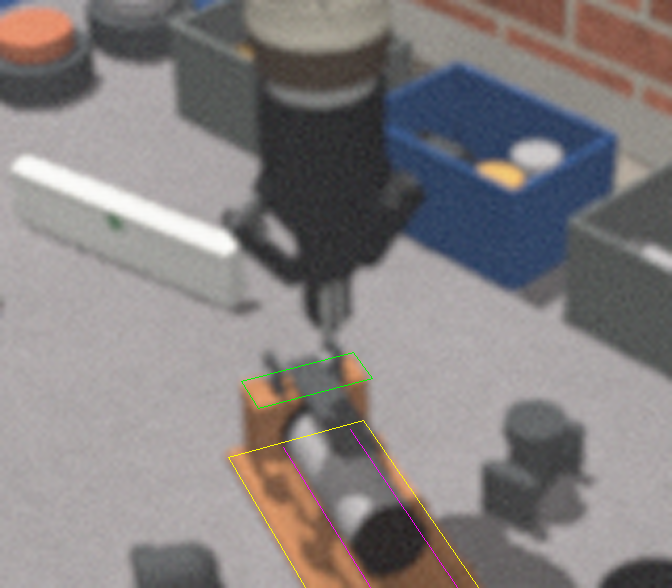

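The bar has dropped onto the pipe (330,400). I'll lift the gripper clear and check.

Request:
servo_tool(
  motion=[
    [[0,0,-30,0,0,0],[0,0,-40,0,0,0],[-40,0,-20,0,0,0],[-45,0,0,0,0,0],[-45,0,0,0,0,0]],
  ],
)

```text
time: 13.25
ee_pos: [0.5199, -0.0562, 0.2461]
tcp_rot: [179.9, -0.0, 67.9]
wrist_force: [0.5, -0.3, 0.2]
opening: -0.0001
```

Request:
servo_tool(
  motion=[
    [[-45,0,0,0,0,0],[-20,0,0,0,0,0],[0,0,0,0,0,0],[0,0,0,0,0,0]],
  ],
)

```text
time: 13.65
ee_pos: [0.4957, -0.1155, 0.2454]
tcp_rot: [180.0, -0.0, 67.8]
wrist_force: [-0.5, -0.5, -0.5]
opening: -0.0001
```

Run:
```python
from plan import *
from ov import draw
c=np.load('cr.npy')
o=bot.get_obs();print(o['time'],cpos(),o['tcp_rot'],o['wrist_force'])
pp=np.array([(-45,-24,40),(-45,24,40),(85,24,40),(85,-24,40),(-45,-24,40)])/1e3
ex=[(cr2w(c,pp),(0,0,255))]
def bar(th,k,top=4):
    r=98;L=[]
    pts=[(0,-13),(r,-13),(r,13),(0,13)]
    return (cr2w(c,np.array([(100-a*np.cos(th)-top*np.sin(th)*0,b,80+a*np.sin(th)+top) for a,b in pts])/1e3),k)
ex+= [bar(0,(0,255,0)),bar(.15,(255,255,255))]
p=bot.camera('wrist');draw(p,c,(0,0,512,384),1.5,'pics/w13.png',ex)
p=bot.camera('side');draw(p,c,(200,135,300,235),6,'pics/s13.png',ex)
p=bot.camera('side');cv2.imwrite('pics/s13c.png',cv2.resize(p['color'][135:235,200:300,::-1],None,fx=6,fy=6,interpolation=2))
```

```text
13.65 [-134.87327122    0.35521189  245.38717107] [ 1.79984133e+02 -1.98927531e-02  6.77709638e+01] [-0.51014713 -0.53614135 -0.48785302]
```

View pics/w13.png

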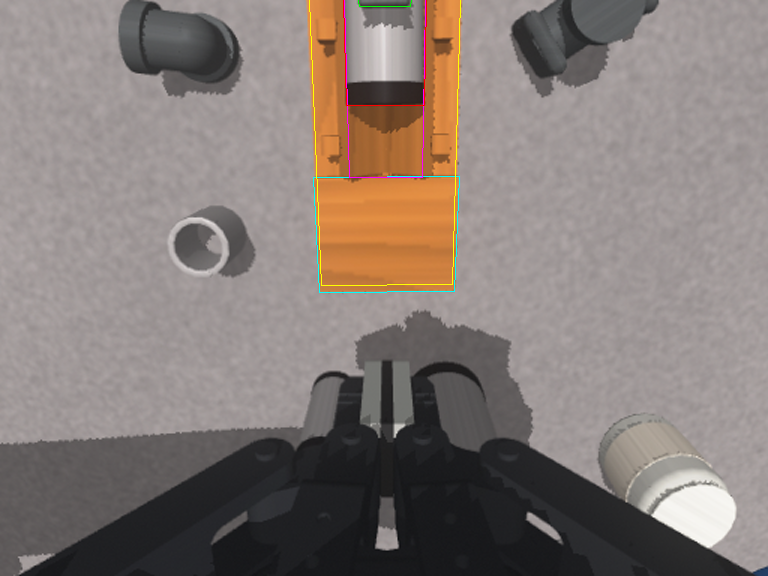

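View pics/s13.png

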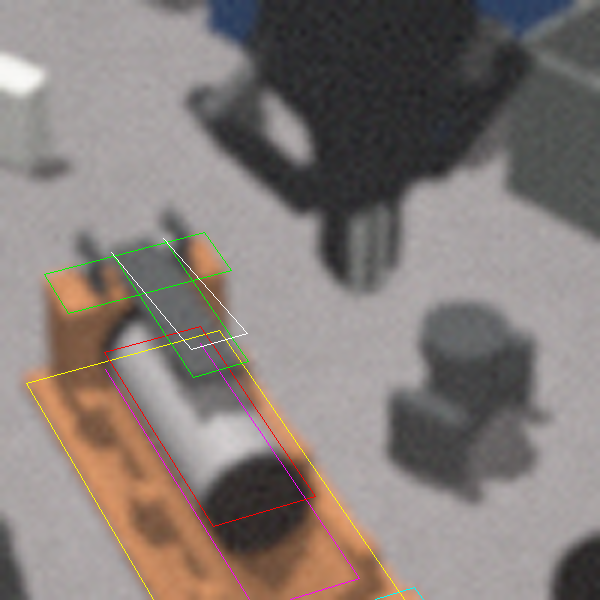

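View pics/s13c.png

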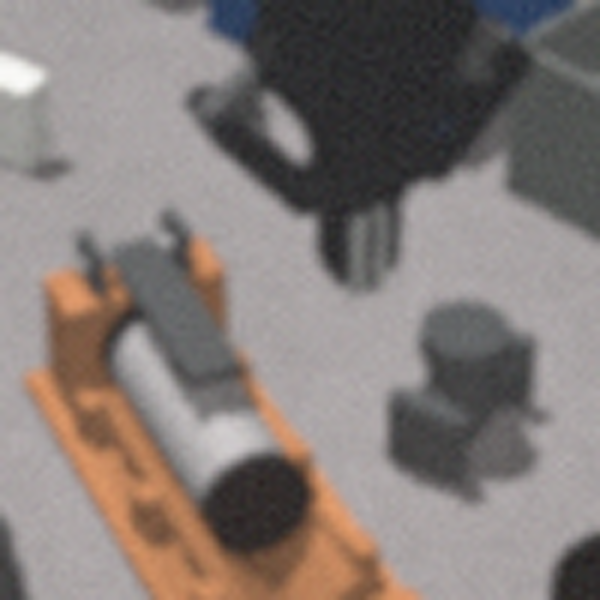

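The bar lies level: its tip at about (212,370) matches the overlay for 0 rad rather than 0.15. The near cap is still on the x = -45 line in the wrist view (388,104). Elbow, tee and coupling don't look moved, and the gripper is clear. Handing in.

```bash
python3 -c "
from workcell import bot
print(bot.job_done(), bot.get_obs()['time'])"
```

```text
the job is handed in; nothing more can be done
the job is handed in; nothing more can be done
```

I tipped the middle-sized pipe into the V with closed fingers and slid it along until it hit the stop. I then pushed the hold-down bar over from behind until it fell onto the pipe. The job was handed in at about 14 s; it reports no verdict.

- **Pipe against the stop:** the sliding force rose from about 10 N to about 30 N on contact. In the wrist camera the near end sat on the predicted x = -45 mm line and centred in the V, both before and after the bar came down.
- **Hold-down bar:** it was open at about 1.9 rad while the pipe was pushed home. Its tip now matches the overlay for 0 rad, not the one for 0.15 rad.
- **Clear of everything:** the gripper was lifted away before handing in. The elbow, tee and coupling look unmoved; I didn't check the wrench, can, tape roll or level individually, but the arm didn't work near them.
- **Disagreement:** the side camera overlay was off by about 1–2 pixels (more at the stop block) from the top and wrist views. I relied on the wrist view.

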